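# Screw the mould press shut with fingertip strokes

### The job

Close the mould press: push the wings of its wing screw round clockwise (seen from above) with a fingertip, stroke after stroke, until the screw comes to its stop and the lid sits fully down on the steel mould. Push one wing at a time and never take the screw between the fingers. Leave the salt shaker, the glass mug and the goblet standing where they are, and end clear of everything.

Things in the scene. Friction and masses are not known exactly. Their poses are not given: they have to be found in the camera images.
- press: mould press, fixed: beech board (x -80 to 90, y -60 to 60 mm), steel mould 86 mm wide, aluminium arm over it, top 106 mm above the worktop. Origin on the worktop on the screw's vertical axis, z up. The arm's column, 22 mm thick, 154 mm tall (taller than the wings), stands 62 mm from the axis on the +x side (far from the robot) and blocks a finger's way right round; collar 36 mm wide, top 110 mm.
- wing (a joint): turn of the wing screw, rad: 0 fully raised, grows clockwise seen from above, 12.0 is the stop with the lid home on the mould's rim. Starts between 1.0 and 5.7 (1 to 1.75 turns to go). Light friction of 0.06 N m (2 N at a wing); it stays where it is left. Each rad lowers lid, spindle and wings by 1 mm.
- wing_hub (a point): point on the screw's axis half-way up the wings, 124 (home) to 136 mm above the worktop. The hub is a steel cylinder 25 mm thick, 31 mm tall, from 18 mm below this point to 13 mm above; under it only the 10 mm spindle and then, 4 (home) to 16 mm lower, the arm.
- wing_tip_1 (a point): outer end of one wing, half-way up, 48 mm from the axis. The two wings are upright steel plates straight opposite each other, 28 mm tall (14 mm above and below this point), 9 mm thick over the raised thumb pads on both sides.
- wing_tip_2 (a point): outer end of the other, identical wing.
- face_a: the thumb pads and half hub on one side of the wing plane (the side to the left as one looks from the axis out to wing_tip_1). Origin on the axis under the hub.
- face_b: the thumb pads and half hub on the other side of the wing plane. Origin as face_a.
- salt: glass salt shaker, 44 mm wide, 90 mm tall, loose, about 0.13 m to the left of the screw; a bystander. Origin under its centre.
- mug: clear glass mug, 103 x 136 x 88 mm, loose, about 0.17 m to the right of the screw; a bystander. Origin under its centre. (Further right, beyond y = -0.41 m, a tall cupboard rises from the floor; its front is at x = 0.38 m, with handles 50 mm proud.)
- goblet: clear stemmed glass goblet, 95 mm wide, 124 mm tall, loose, behind the press to the left; a bystander. Origin under its centre.
Mind the look-alikes: they are no part of the job. What is shaped like the press but turquoise is not meant.

How it is judged (in metres and radians):
At the end, for the whole second after the job is handed in: The wing screw is at its stop (within 0.3 rad, so the lid is down on the rim within 0.3 mm) and at rest; shaker, mug and goblet stand upright within 20 mm of where they stood (value of joint wing above 11.7 rad and velocity of joint wing below 0.1 rad/s and distance of each of salt, mug, goblet from where it was at the start of the episode below 0.02 m and angle between each of salt, mug, goblet's own z axis and vertical below 0.15 rad); the robot touches nothing.
It fails at once if the screw is taken between the fingers (both sides of its wings or hub pressed at once, over 1 N each) (contact force between the fingers and face_a above 1 N and contact force between the fingers and face_b above 1 N).
It fails at once if a bystander is moved more than 20 mm, lifted or tipped (distance of any of salt, mug, goblet from where it was at the start of the episode above 0.02 m or angle between any of salt, mug, goblet's own z axis and vertical above 0.25 rad).
It also fails if it takes over 64 s, if anything falls off the work surface, if the arm or the gripper's body presses on something with over 40 N, if the wrist force passes 120 N, or if a joint passes its speed limit or range.

### The arm

A 6-joint arm with a two-finger parallel gripper is mounted at the origin on a cart in front of the work surface, level with it; the furniture and walls round the work are solid. World frame = base frame: x ahead of the robot, y to its left, z up, the work surface at z = 0. Lengths are in mm, angles in rad, forces in N, time in s.
With the tool pointing down it reaches from about 350 to 875 mm from the base axis. Payload 4.2 kg.
Tool frame: the origin (TCP) lies on the mounting face of the last link; the fingertips stand 173 mm ahead of it and the grasp point (between the pads) lies grip_point_offset ahead of it (grip_point_offset is the distance from the TCP to the grasp point, in mm); z points along the fingers, y is the line along which they close (so a half turn about z gives the same grasp; the last joint's range is limited). The gripper opens to 85 mm and grips with 20 to 120 N. Pads are 22 mm wide; open, the fingers measure 114 mm over their backs; the gripper's body (76 mm by 85 mm) begins 54 mm behind the grasp point. The pads swing forward as they close: fully open they stand 13 mm farther back than shut.
Start: joints at [1.39, 0.385, 0.008, 0, -1.194, -0.259], TCP at [266.066, 565.517, 404.712] pointing down, gripper open.
Joint ranges: [-3.14, 3.14], [-1.21, 2.06], [-1.07, 1.41], [-3.16, 2.05], [-2.99, -0.16], [-3.1, 3.1]. Speed limits (rad/s): [2.79, 2.79, 3.14, 3.14, 3.14, 3.14].

### API

Orientations are given as a unit quaternion [x, y, z, w].
In Python, from bench import read_state, get_image, job_done, recognise, place_of, grip_point_offset gives the robot as it stands. The module is installed in compiled form; this text tells all that it offers.
- The arm moves only by the tool carry_out, never from a script. Its arguments are lists of equal length, an entry for each row: "slide": the shift along the tool's x, y, z in m, a list of three; "roll": the turn about the tool's z in degrees; "claw": the finger opening in m, from 0 to 0.0854. A call has 1 to 8 rows; each row is the pose to reach, as a shift and turn from the pose commanded when the call began, along the tool's axes at that moment; what a row does not reach only later rows make up. A row lasts 1/8 s, in which the tool goes at most 62.5 mm and 10.7 degrees, less where a joint would pass 70% of its speed; a pose out of reach is approached as far as the arm can. A call with a gripper value outside its range is refused whole. The fingers move at their own pace and stop on an object; the grip force is fixed at half the most. Time passes only in rows, so rows that repeat a pose let the fingers close. It gives the time, the measured TCP pose, the force, the opening and the grip force at its end, in the units of the state.
- read_state(): the state, without advancing time (a new reading comes with each control period).
- get_image(name): name is "side" or "top"; returns a dict with "img" (384x512x3 uint8, red, green, blue), "z_map" (384x512 float32, mm along the optical axis (not along the pixel's ray), 0 where there is no reading), "mtx" (3x3 intrinsics, pixels), "world_from_camera" (4x4, takes a point from camera to world coordinates). Camera axes: x right, y up, looking along -z (the intrinsics and any distortion apply to the point x, -y, -z); pixel columns grow to the right and rows downward; lengths in mm; the calibration is good to about 2 mm. A picture is of the moment at which its call begins.
- job_done(): hands the job in; it is judged then, once.
Trained networks look in a picture, given as the dict that the camera call returned (one of the last four; its "shot" number tells which), for a name from the list of things; names that differ only in an ending like _2 or _b are one class to them, and where a whole thing is asked for, a point or a joint stands for the part that bears it (a point fixed in the world has none). Each returns a list of dicts, best first, with "conf" (0 to 1); they miss things now and then, are a little off and sometimes report something else, mostly with a low value. They report only what shows in the picture. A call takes as long as a camera call. They do not tell look-alikes from the thing itself.
- recognise(picture, thing): "at" ([column, row] in pixels, amid what is visible of it).
- place_of(picture, thing): "at" ([column, row] in pixels: a listed point, or the origin of a listed thing).
The state is a dict: "clock": time; "joints": joint angles; "joint_vel": joint speeds; "joint_efforts": joint torques, N m; "position": TCP position; "ee_rot": TCP orientation; "contact_force": force on the tool from outside, world axes, zero at the start; "wrist_torque": the same for the moment, N m; "gripper_width": finger opening in mm; "grasp_force": force on a finger pad.
Only numpy, scipy, OpenCV 4.12 (cv2) and the standard library are available. Lean on these libraries where they do the work, as an engineer would, in place of code of your own. Each camera call takes 0.05 s, during which the arm holds its last target. There are 200 camera calls.

## Working session

There is one attempt and no reset: what is moved stays moved. The work goes in short steps, Python scripts to look and compute and a tool call to move; the robot and the scene stay as the last step left them, time stands still between calls to the robot, and variables do not carry over. Pictures are saved under pics/ and viewed, at most 10 in all, crops included, and the job is handed in when it is done.

Besides the shell and the picture viewer there is one more tool, called by a JSON object that holds its "name" and its "arguments", one argument or row to a line. carry_out: Moves the arm, as the interface text tells. Its arguments: {"type":"object","properties":{"slide":{"type":"array"},"roll":{"type":"array"},"claw":{"type":"array"}},"required":["slide","roll","claw"]}

```bash
mkdir -p pics
cat > h.py <<'E'
import numpy as np, cv2
from bench import *
def ray(p,px):
    K=p["mtx"];T=np.array(p["world_from_camera"]);u=(px[0]-K[0][2])/K[0][0];v=(px[1]-K[1][2])/K[1][1]
    d=T[:3,:3]@np.array([u,-v,-1.]);return T[:3,3],d
def atz(p,px,z):
    o,d=ray(p,px);return o+d*(z-o[2])/d[2]
def depth(p,px):
    o,d=ray(p,px);return o+d*float(p["z_map"][int(round(px[1])),int(round(px[0]))])
E
python3 - <<'E'
from h import *
ims=[]
for n in("top","side"):
    p=get_image(n);im=p["img"][:,:,::-1].copy();print(n,np.round(p["world_from_camera"],2).tolist())
    for t in("press","wing_hub","wing_tip_1","salt","mug","goblet"):
        for r in place_of(p,t)[:4]:
            print(n,t,np.round(r["at"]),round(r["conf"],2),np.round(depth(p,r["at"])), 'z0',np.round(atz(p,r["at"],0)),'z130',np.round(atz(p,r["at"],130)))
    cv2.imwrite(f"pics/{n}.png",im)
s=read_state();print(s["position"],s["ee_rot"],grip_point_offset,s["gripper_width"],s["contact_force"])
E
```

```text
top [[-0.03, 0.99, -0.14, 353.94], [-1.0, -0.03, -0.01, 21.63], [-0.01, 0.14, 0.99, 1147.16], [0.0, 0.0, 0.0, 1.0]]
top press [183. 214.] 0.7 [451. 194. 102.] z0 [461. 210.   0.] z130 [449. 189. 130.]
top press [284. 206.] 0.67 [467. -71.  74.] z0 [474. -78.   0.] z130 [461. -67. 130.]
top wing_hub [175. 208.] 0.73 [460. 206. 151.] z0 [476. 234.   0.] z130 [462. 210. 130.]
top wing_hub [294. 200.] 0.65 [474. -90. 150.] z0 [ 492. -107.    0.] z130 [477. -92. 130.]
top wing_tip_1 [171. 230.] 0.79 [415. 240.  22.] z0 [416. 244.   0.] z130 [409. 219. 130.]
top wing_tip_1 [289. 179.] 0.77 [533. -83. 114.] z0 [553. -94.   0.] z130 [530. -81. 130.]
top wing_tip_1 [294. 216.] 0.6 [434. -88. 144.] z0 [ 446. -104.    0.] z130 [435. -90. 130.]
top wing_tip_1 [178. 190.] 0.51 [511. 205. 109.] z0 [528. 224.   0.] z130 [508. 201. 130.]
top salt [241. 206.] 0.58 [468.  44.  85.] z0 [477.  45.   0.] z130 [463.  43. 130.]
top mug [350. 215.] 0.86 [ 443. -260.   10.] z0 [ 444. -263.    0.] z130 [ 434. -231.  130.]
top goblet [246. 166.] 0.67 [582.  27.  57.] z0 [594.  27.   0.] z130 [567.  26. 130.]
s
[... 762 characters left out ...]
[302. 182.] 0.65 [513. -79. 144.] z0 [624. -84.   0.] z130 [524. -80. 130.]
side salt [250. 219.] 0.63 [462.  40.  36.] z0 [483.  45.   0.] z130 [406.  28. 130.]
side mug [372. 247.] 0.66 [ 404. -251.   78.] z0 [ 446. -272.    0.] z130 [ 376. -237.  130.]
side goblet [260. 186.] 0.8 [589.  32.   9.] z0 [596.  33.   0.] z130 [500.  18. 130.]
side goblet [302. 177.] 0.59 [643. -80.  -1.] z0 [642. -80.   0.] z130 [539. -76. 130.]
side goblet [299. 227.] 0.52 [438. -84.  69.] z0 [478. -86.   0.] z130 [402. -82. 130.]
[266.06909827 565.50994211 404.76115706] [ 9.75915375e-01 -2.18149438e-01 -7.09233211e-06 -5.45652835e-05] 154.70000000000002 84.98042167216757 [ 0.75971439 -0.79081391 -0.22254952]
```

View pics/top.png

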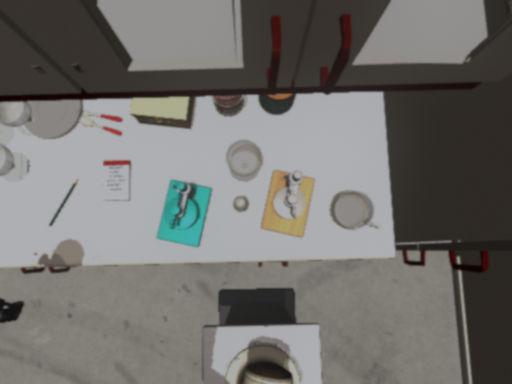

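View pics/side.png

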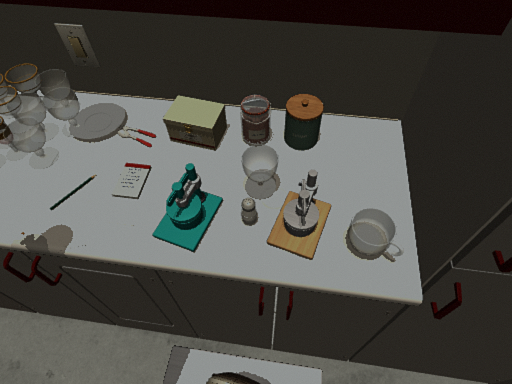

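Candidates: the turquoise press at top (183,214) / side (187,220), and the beech one at top (284,206) / side (296,227). The beech board with steel mould fits the description, and it has the mug to its right and the shaker to its left. I'll confirm it in an enlarged crop.

Run:
```python
from h import *
a=cv2.imread("pics/top.png")[160:245,250:330];b=cv2.imread("pics/side.png")[160:260,255:345]
f=lambda i:cv2.resize(i,(390,480),interpolation=cv2.INTER_CUBIC)
cv2.imwrite("pics/crop.png",np.hstack([f(a),f(b)]))
# height map of press area
P=[]
for n in("top","side"):
    p=get_image(n);vv,uu=np.mgrid[0:384,0:512];K=p["mtx"];T=np.array(p["world_from_camera"])
    z=p["z_map"].astype(float);c=np.stack([(uu-K[0][2])/K[0][0],-(vv-K[1][2])/K[1][1],-np.ones_like(z)],-1)*z[...,None]
    w=c@T[:3,:3].T+T[:3,3]
    m=(z>0)&(abs(w[...,0]-480)<120)&(abs(w[...,1]+80)<80)&(w[...,2]>112)
    print(n,len(w[m]));print([tuple(int(round(q)) for q in r) for r in w[m]])
```

```text
top 1971
[(600, -84, 739), (599, -84, 738), (600, -86, 738), (600, -87, 737), (600, -88, 737), (599, -85, 737), (599, -86, 736), (599, -88, 736), (598, -88, 738), (599, -90, 737), (599, -91, 737), (599, -92, 737), (599, -93, 737), (599, -8, 738), (600, -9, 738), (600, -10, 738), (599, -11, 740), (600, -15, 737), (600, -16, 737), (600, -17, 737), (599, -83, 735), (597, -84, 738), (597, -85, 738), (598, -86, 737), (598, -87, 737), (597, -88, 738), (598, -89, 737), (597, -90, 738), (599, -92, 735), (598, -93, 736), (598, -8, 739), (599, -9, 738), (599, -11, 736), (599, -11, 738), (598, -13, 738), (599, -14, 736), (599, -15, 737), (598, -16, 738), (599, -17, 736), (600, -83, 732), (598, -84, 734), (596, -84, 739), (596, -85, 737), (597, -86, 736), (596, -87, 737), (596, -88, 738), (597, -90, 736), (596, -90, 738), (597, -92, 737), (596, -93, 737), (599, -7, 735), (597, -8, 738), (598, -9, 737), (597, -10, 739), (597, -11, 738), (598, -13, 737), (597, -14, 738), (597, -15, 738), (599, -16, 736), (598, -17, 737), (598, -83, 733), (597, -83, 735), (596, -84, 737), (595, -85, 737), (596, -86
[... 28229 characters left out ...]
5), (445, -85, 148), (443, -87, 151), (442, -89, 153), (443, -83, 146), (440, -85, 151), (442, -87, 150), (442, -89, 150), (445, -92, 145), (440, -83, 147), (439, -85, 150), (439, -87, 149), (440, -90, 149), (442, -92, 146), (439, -84, 145), (437, -86, 148), (438, -88, 147), (436, -90, 151), (439, -92, 146), (436, -84, 145), (435, -86, 148), (435, -88, 148), (436, -90, 147), (437, -92, 146), (436, -84, 142), (434, -86, 145), (434, -88, 145), (435, -90, 145), (435, -84, 139), (432, -86, 144), (432, -88, 145), (433, -91, 144), (436, -85, 133), (431, -87, 141), (432, -89, 141), (436, -91, 135), (433, -85, 133), (430, -87, 138), (431, -89, 138), (436, -92, 131), (432, -87, 132), (432, -90, 133)]
```

View pics/crop.png

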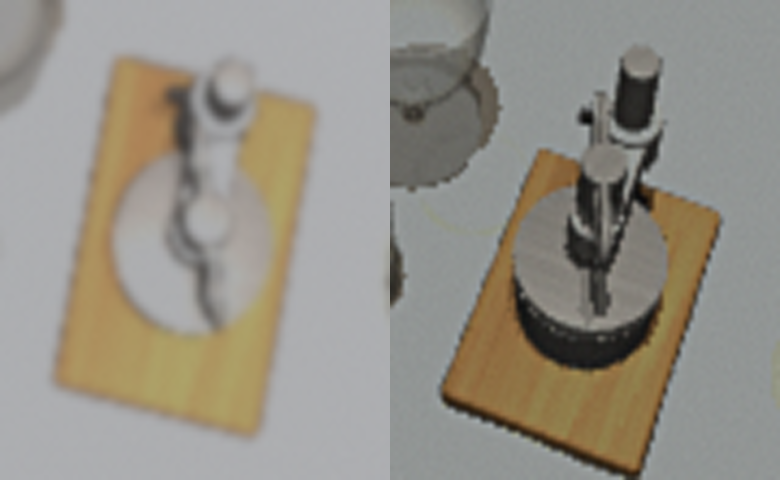

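The crop confirms the beech press is the right one: hub at about (476,-84), column at about (536,-99), wings at about 5° and 185° world, and the screw almost fully raised. I'll plan the strokes with the fingers closed and the tool orientation fixed.

```bash
cat >> h.py <<'E'
C=np.array([476.5,-83.5]); A=np.radians
def pos(b,gap=0,rho=32):   # finger centre (world xy) pushing the wing at world angle b deg, clockwise
    w=np.array([np.cos(A(b)),np.sin(A(b))]);n=np.array([-w[1],w[0]]);q=A(b+90+25.2)
    return C+rho*w+(4.5+11*abs(np.cos(q))+14.5*abs(np.sin(q))+gap)*n
def slides(targets,start=None):   # targets world xyz of TCP -> tool shifts in m
    from scipy.spatial.transform import Rotation as R
    s=read_state();M=R.from_quat(s["ee_rot"]).as_matrix();p=np.array(s["position"]) if start is None else np.array(start)
    print("t",round(s["clock"],2),"pos",np.round(p,1),"F",np.round(s["contact_force"],1),"w",round(s["gripper_width"],1))
    print([np.round((M.T@(np.array(t)-p))/1000,3).tolist() for t in targets])
E
python3 - <<'E'
from h import *
a=pos(186,12);print(a);slides([[*a,405],[*a,300]])
E
```

```text
[ 448.29209695 -121.25644137]
t 0.8 pos [266.1 565.5 404.7] F [ 0.1  0.6 -0.3] w 85.2
[[0.457, 0.544, -0.0], [0.457, 0.544, 0.105]]
```

{"name": "carry_out", "arguments": {
  "slide": [
    [0.032,0.038,0],
    [0.07,0.083,0],
    [0.108,0.128,0],
    [0.146,0.173,0],
    [0.184,0.218,0],
    [0.222,0.263,0],
    [0.26,0.308,0],
    [0.298,0.353,0]
  ],
  "roll": [0,0,0,0,0,0,0,0],
  "claw": [0,0,0,0,0,0,0,0]
}}

```text
clock: 1.8
position: [385.4, 117.4, 405.2]
ee_rot: [0.976, -0.218, 0.001, -0.001]
contact_force: [1.4, 0.7, -0.6]
gripper_width: -0.0
grasp_force: 0.0
```

{"name": "carry_out", "arguments": {
  "slide": [
    [0.038,0.045,0],
    [0.076,0.09,0],
    [0.114,0.135,0],
    [0.14,0.168,0],
    [0.159,0.191,0],
    [0.159,0.191,0],
    [0.159,0.191,0]
  ],
  "roll": [0,0,0,0,0,0,0],
  "claw": [0,0,0,0,0,0,0]
}}

```text
clock: 2.68
position: [447.7, -121.1, 404.7]
ee_rot: [0.976, -0.218, -0.0, -0.0]
contact_force: [0.0, 0.5, 0.1]
gripper_width: 0.0
grasp_force: 0.0
```

Run:
```python
from h import *
a=pos(186,12);slides([[*a,405],[*a,300]])
print(read_state()["ee_rot"])
p=get_image("side");cv2.imwrite("pics/s2.png",cv2.resize(p["img"][120:280,220:420,::-1],(800,640))[:600])
```

```text
t 2.67 pos [ 447.7 -121.1  404.7] F [0.  0.5 0.1] w 0.0
[[0.001, -0.0, -0.0], [0.001, -0.0, 0.105]]
[ 9.75897363e-01 -2.18229976e-01 -8.99557794e-05 -8.40669478e-05]
```

View pics/s2.png

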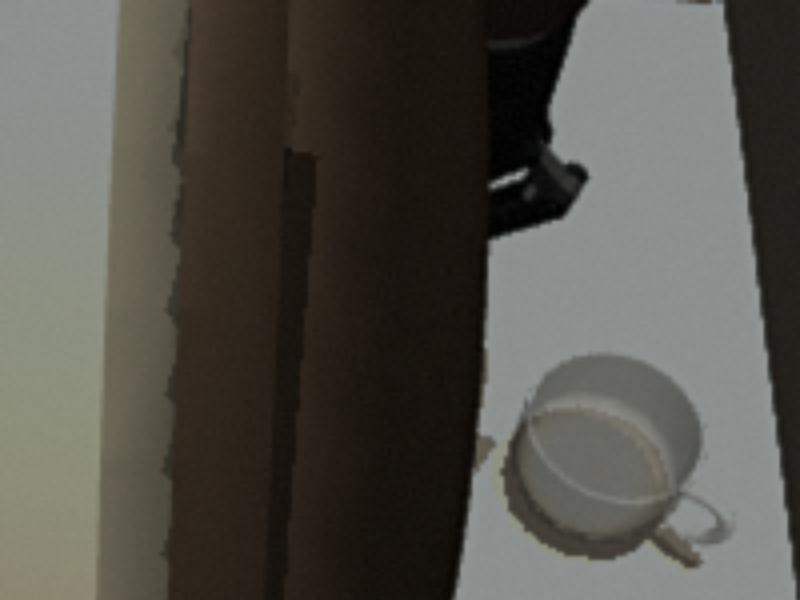

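The view is blocked by the arm: it shows only the mug at about (600,460), undisturbed. I'll descend, then make the first stroke.

{"name": "carry_out", "arguments": {
  "slide": [
    [0.001,0,0.03],
    [0.001,0,0.07],
    [0.001,0,0.095],
    [0.001,0,0.105],
    [0.001,0,0.105]
  ],
  "roll": [0,0,0,0,0],
  "claw": [0,0,0,0,0]
}}

```text
clock: 3.35
position: [449.1, -121.1, 299.8]
ee_rot: [0.976, -0.217, -0.0, 0.0]
contact_force: [0.4, -0.1, 1.0]
gripper_width: 0.2
grasp_force: 0.0
```

Run:
```python
from h import *
L=[186,174,161,148,135,122,109,96];slides([[*pos(b),300] for b in L])
L=[83,70,57,44,31,18,8,0];slides([[*pos(b),300] for b in L],[*pos(96),300])
print(pos(0),pos(0,8))
```

```text
t 3.35 pos [ 449.1 -121.1  299.8] F [ 0.4 -0.1  1. ] w 0.2
[[-0.007, -0.01, -0.0], [-0.014, -0.015, -0.0], [-0.021, -0.022, -0.0], [-0.025, -0.03, -0.0], [-0.029, -0.036, -0.0], [-0.03, -0.044, -0.0], [-0.03, -0.053, -0.0], [-0.026, -0.062, -0.0]]
t 3.35 pos [451.9 -53.9 300. ] F [ 0.4 -0.1  1. ] w 0.2
[[0.006, -0.008, -0.0], [0.015, -0.014, -0.0], [0.022, -0.018, -0.0], [0.028, -0.021, -0.0], [0.035, -0.022, -0.0], [0.043, -0.022, -0.0], [0.049, -0.02, -0.0], [0.054, -0.017, -0.0]]
[508.5        -61.19643553] [508.5        -53.19643553]
```

{"name": "carry_out", "arguments": {
  "slide": [
    [-0.007,-0.01,0],
    [-0.014,-0.015,0],
    [-0.021,-0.022,0],
    [-0.025,-0.03,0],
    [-0.029,-0.036,0],
    [-0.03,-0.044,0],
    [-0.03,-0.053,0],
    [-0.026,-0.062,0]
  ],
  "roll": [0,0,0,0,0,0,0,0],
  "claw": [0,0,0,0,0,0,0,0]
}}

```text
clock: 4.35
position: [451.9, -54.0, 299.5]
ee_rot: [0.976, -0.218, -0.001, 0.0]
contact_force: [-0.9, -1.5, -0.4]
gripper_width: -0.1
grasp_force: 0.7
```

{"name": "carry_out", "arguments": {
  "slide": [
    [0.006,-0.008,0],
    [0.015,-0.014,0],
    [0.022,-0.018,0],
    [0.028,-0.021,0],
    [0.035,-0.022,0],
    [0.043,-0.022,0],
    [0.049,-0.02,0],
    [0.054,-0.017,0]
  ],
  "roll": [0,0,0,0,0,0,0,0],
  "claw": [0,0,0,0,0,0,0,0]
}}

```text
clock: 5.35
position: [508.3, -62.4, 299.8]
ee_rot: [0.976, -0.218, 0.0, -0.0]
contact_force: [-2.2, 1.2, 0.1]
gripper_width: -0.3
grasp_force: 0.9
```

Run:
```python
from h import *
b=pos(0,6);c=pos(186,12);slides([[*b,300],[*b,350],[*c,350],[*c,298]])
p=get_image("top");cv2.imwrite("pics/t3.png",cv2.resize(p["img"][150:260,240:340,::-1],(545,600),interpolation=cv2.INTER_CUBIC))
```

```text
t 5.35 pos [508.3 -62.4 299.8] F [-2.2  1.2  0.1] w -0.3
[[-0.003, -0.007, -0.0], [-0.003, -0.007, -0.05], [-0.029, 0.079, -0.05], [-0.029, 0.079, 0.002]]
```

View pics/t3.png

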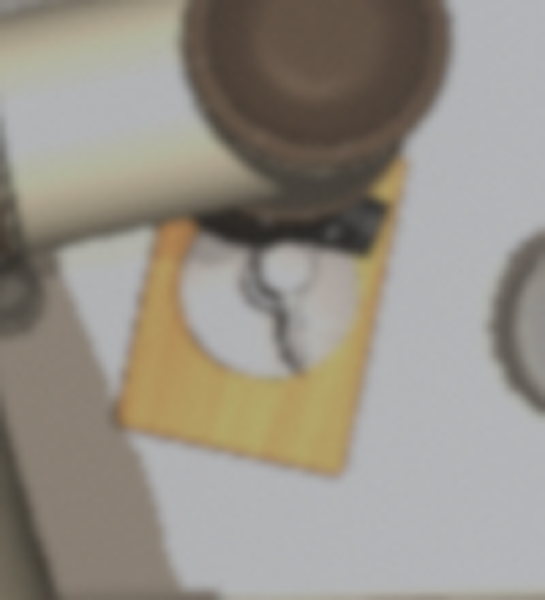

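The screw is visible at (287,268) with its near wing pointing towards the robot. I'll measure the wing angle by depth.

```bash
cat >> h.py <<'E'
def wing(p,lo=125,hi=156):
    vv,uu=np.mgrid[0:384,0:512];K=p["mtx"];T=np.array(p["world_from_camera"]);z=p["z_map"].astype(float)
    w=(np.stack([(uu-K[0][2])/K[0][0],-(vv-K[1][2])/K[1][1],-np.ones_like(z)],-1)*z[...,None])@T[:3,:3].T+T[:3,3]
    d=w[...,:2]-C;r=np.hypot(d[...,0],d[...,1]);m=(z>0)&(r>20)&(r<47)&(w[...,2]>lo)&(w[...,2]<hi)
    a=np.degrees(np.arctan2(d[m][:,1],d[m][:,0]))%360;h,e=np.histogram(a,36,(0,360))
    print("wing bins",{int(x):int(k) for x,k in zip(e,h) if k},"near-mean",a[(a>100)&(a<260)].mean() if len(a) else None)
    hub=(z>0)&(r<8)&(w[...,2]>100)&(w[...,2]<160);print("hub top z",np.median(w[hub][:,2]) if hub.any() else None)
E
python3 - <<'E'
from h import *
wing(get_image("top"))
E
```

```text
wing bins {170: 10, 180: 28, 190: 8} near-mean 184.29507147473313
hub top z 147.42460933593907
```

{"name": "carry_out", "arguments": {
  "slide": [
    [-0.003,-0.007,0],
    [-0.003,-0.007,-0.025],
    [-0.003,-0.007,-0.05],
    [-0.016,0.036,-0.05],
    [-0.029,0.079,-0.05],
    [-0.029,0.079,-0.05],
    [-0.029,0.079,-0.024],
    [-0.029,0.079,0.002]
  ],
  "roll": [0,0,0,0,0,0,0,0],
  "claw": [0,0,0,0,0,0,0,0]
}}

```text
clock: 6.45
position: [448.7, -120.8, 297.9]
ee_rot: [0.976, -0.218, 0.002, -0.0]
contact_force: [0.0, -0.9, -0.8]
gripper_width: -0.1
grasp_force: 0.0
```

Run:
```python
from h import *
L=[184,172,160,148,135,122,109,96];slides([[*pos(b),297] for b in L])
L=[83,70,57,44,31,18,8,-3];slides([[*pos(b),297] for b in L],[*pos(96),297])
```

```text
t 6.45 pos [ 448.7 -120.8  297.9] F [ 0.  -0.9 -0.8] w -0.1
[[-0.008, -0.01, 0.001], [-0.015, -0.015, 0.001], [-0.021, -0.023, 0.001], [-0.025, -0.029, 0.001], [-0.028, -0.036, 0.001], [-0.03, -0.044, 0.001], [-0.029, -0.053, 0.001], [-0.026, -0.062, 0.001]]
t 6.45 pos [451.9 -53.9 297. ] F [ 0.  -0.9 -0.8] w -0.1
[[0.006, -0.008, 0.0], [0.015, -0.014, 0.0], [0.022, -0.018, 0.0], [0.028, -0.021, 0.0], [0.035, -0.022, 0.0], [0.043, -0.022, 0.0], [0.049, -0.02, 0.0], [0.056, -0.016, 0.0]]
```

{"name": "carry_out", "arguments": {
  "slide": [
    [-0.008,-0.01,0.001],
    [-0.015,-0.015,0.001],
    [-0.021,-0.023,0.001],
    [-0.025,-0.029,0.001],
    [-0.028,-0.036,0.001],
    [-0.03,-0.044,0.001],
    [-0.029,-0.053,0.001],
    [-0.026,-0.062,0.001]
  ],
  "roll": [0,0,0,0,0,0,0,0],
  "claw": [0,0,0,0,0,0,0,0]
}}

```text
clock: 7.45
position: [451.0, -53.6, 296.5]
ee_rot: [0.976, -0.218, -0.0, 0.0]
contact_force: [-1.5, -1.2, 0.2]
gripper_width: -0.1
grasp_force: 0.7
```

{"name": "carry_out", "arguments": {
  "slide": [
    [0.006,-0.008,0],
    [0.015,-0.014,0],
    [0.022,-0.018,0],
    [0.028,-0.021,0],
    [0.035,-0.022,0],
    [0.043,-0.022,0],
    [0.049,-0.02,0],
    [0.056,-0.016,0]
  ],
  "roll": [0,0,0,0,0,0,0,0],
  "claw": [0,0,0,0,0,0,0,0]
}}

```text
clock: 8.45
position: [508.8, -63.7, 296.8]
ee_rot: [0.976, -0.218, 0.0, -0.0]
contact_force: [-1.6, 1.8, 0.1]
gripper_width: -0.3
grasp_force: 0.9
```

Run:
```python
from h import *
wing(get_image("top"),120)
b=pos(-3,6);c=pos(184,12);slides([[*b,297],[*b,350],[*c,350],[*c,294]])
```

```text
wing bins {170: 14, 180: 27, 190: 5} near-mean 183.06579487522697
hub top z 144.47108793323162
t 8.5 pos [509.3 -64.2 296.9] F [0.6 0.2 0.1] w 0.0
[[-0.002, -0.007, -0.0], [-0.002, -0.007, -0.053], [-0.033, 0.077, -0.053], [-0.033, 0.077, 0.003]]
```

{"name": "carry_out", "arguments": {
  "slide": [
    [-0.002,-0.007,0],
    [-0.002,-0.007,-0.027],
    [-0.002,-0.007,-0.053],
    [-0.018,0.035,-0.053],
    [-0.033,0.077,-0.053],
    [-0.033,0.077,-0.053],
    [-0.033,0.077,-0.024],
    [-0.033,0.077,0.003]
  ],
  "roll": [0,0,0,0,0,0,0,0],
  "claw": [0,0,0,0,0,0,0,0]
}}

```text
clock: 9.5
position: [446.5, -118.6, 293.8]
ee_rot: [0.976, -0.218, 0.002, -0.0]
contact_force: [0.1, -0.4, 0.0]
gripper_width: 0.0
grasp_force: 0.0
```

Run:
```python
from h import *
L=[183,172,160,148,135,122,109,96];slides([[*pos(b),293] for b in L])
L=[83,70,57,44,31,18,8,-3];slides([[*pos(b),293] for b in L],[*pos(96),293])
```

```text
t 9.5 pos [ 446.5 -118.6  293.8] F [ 0.1 -0.4  0. ] w 0.0
[[-0.005, -0.01, 0.001], [-0.012, -0.014, 0.001], [-0.018, -0.022, 0.001], [-0.022, -0.028, 0.001], [-0.025, -0.035, 0.001], [-0.027, -0.043, 0.001], [-0.026, -0.052, 0.001], [-0.023, -0.061, 0.001]]
t 9.5 pos [451.9 -53.9 293. ] F [ 0.1 -0.4  0. ] w 0.0
[[0.006, -0.008, 0.0], [0.015, -0.014, 0.0], [0.022, -0.018, 0.0], [0.028, -0.021, 0.0], [0.035, -0.022, 0.0], [0.043, -0.022, 0.0], [0.049, -0.02, 0.0], [0.056, -0.016, 0.0]]
```

{"name": "carry_out", "arguments": {
  "slide": [
    [-0.005,-0.01,0.001],
    [-0.012,-0.014,0.001],
    [-0.018,-0.022,0.001],
    [-0.022,-0.028,0.001],
    [-0.025,-0.035,0.001],
    [-0.027,-0.043,0.001],
    [-0.026,-0.052,0.001],
    [-0.023,-0.061,0.001]
  ],
  "roll": [0,0,0,0,0,0,0,0],
  "claw": [0,0,0,0,0,0,0,0]
}}

```text
clock: 10.5
position: [451.0, -53.6, 292.5]
ee_rot: [0.976, -0.218, -0.0, 0.0]
contact_force: [-1.5, -0.7, -1.0]
gripper_width: -0.0
grasp_force: 0.7
```

{"name": "carry_out", "arguments": {
  "slide": [
    [0.006,-0.008,0],
    [0.015,-0.014,0],
    [0.022,-0.018,0],
    [0.028,-0.021,0],
    [0.035,-0.022,0],
    [0.043,-0.022,0],
    [0.049,-0.02,0],
    [0.056,-0.016,0]
  ],
  "roll": [0,0,0,0,0,0,0,0],
  "claw": [0,0,0,0,0,0,0,0]
}}

```text
clock: 11.5
position: [506.4, -61.2, 292.1]
ee_rot: [0.975, -0.22, -0.004, -0.003]
contact_force: [-18.2, 38.4, 15.2]
gripper_width: 0.3
grasp_force: 21.4
```

Run:
```python
from h import *
wing(get_image("top"),116)
b=pos(-3,6);c=pos(184,12);slides([[*b,293],[*b,350],[*c,350],[*c,293]])
```

```text
wing bins {180: 3, 190: 28, 200: 15} near-mean 197.1939818435495
hub top z 141.57369463111252
t 11.55 pos [506.3 -60.8 292.1] F [-15.3  29.3  13. ] w 0.2
[[0.002, -0.005, -0.001], [0.001, -0.005, -0.058], [-0.029, 0.079, -0.058], [-0.028, 0.079, -0.001]]
```

The force jumped to about 40 N with the pushed wing near 17°. That may be the stop, but the hub height doesn't settle it. I'll back off, lift clear and measure.

{"name": "carry_out", "arguments": {
  "slide": [
    [-0.01,-0.006,0],
    [-0.019,-0.012,0],
    [-0.019,-0.012,-0.03],
    [-0.019,-0.012,-0.057],
    [-0.06,0.02,-0.07],
    [-0.08,0.05,-0.09],
    [-0.1,0.1,-0.12],
    [-0.1,0.13,-0.12]
  ],
  "roll": [0,0,0,0,0,0,0,0],
  "claw": [0,0,0,0,0,0,0,0]
}}

```text
clock: 12.55
position: [361.1, -139.6, 415.5]
ee_rot: [0.976, -0.218, 0.004, -0.0]
contact_force: [1.0, 0.6, -0.4]
gripper_width: 0.1
grasp_force: 0.0
```

Run:
```python
from h import *
ims=[]
for n in("top","side"):
    p=get_image(n);wing(p,116)
    for t in("wing_hub","salt","mug","goblet"):
        print(n,t,[(np.round(r["at"]).tolist(),np.round(depth(p,r["at"])).tolist()) for r in place_of(p,t)[:2]])
    ims.append(cv2.resize(p["img"][150:270,240:350,::-1],(390,430),interpolation=cv2.INTER_CUBIC))
cv2.imwrite("pics/c4.png",np.hstack(ims));print(read_state()["position"],read_state()["contact_force"])
```

```text
wing bins {0: 4, 10: 20, 20: 20, 180: 3, 190: 27, 200: 15, 210: 1} near-mean 197.71774982227825
hub top z 141.78989436097112
top wing_hub [([291.0, 200.0], [476.0, -83.0, 143.0]), ([176.0, 212.0], [449.0, 201.0, 157.0])]
top salt [([240.0, 205.0], [470.0, 46.0, 89.0])]
top mug [([349.0, 213.0], [450.0, -256.0, 12.0])]
top goblet [([245.0, 166.0], [582.0, 30.0, 59.0])]
wing bins {0: 5, 10: 18, 20: 24, 190: 44, 200: 19} near-mean 197.80465203409835
hub top z 141.05982468113342
side wing_hub [([303.0, 196.0], [476.0, -83.0, 140.0])]
side salt [([258.0, 187.0], [114.0, -40.0, 656.0]), ([250.0, 220.0], [84.0, -42.0, 675.0])]
side mug [([370.0, 249.0], [403.0, -247.0, 67.0]), ([307.0, 216.0], [436.0, -96.0, 126.0])]
side goblet [([262.0, 184.0], [593.0, 29.0, 12.0])]
[ 362.98541849 -138.0866426   412.43660098] [ 0.64616511 -1.07684357 -0.05701309]
```

View pics/c4.png

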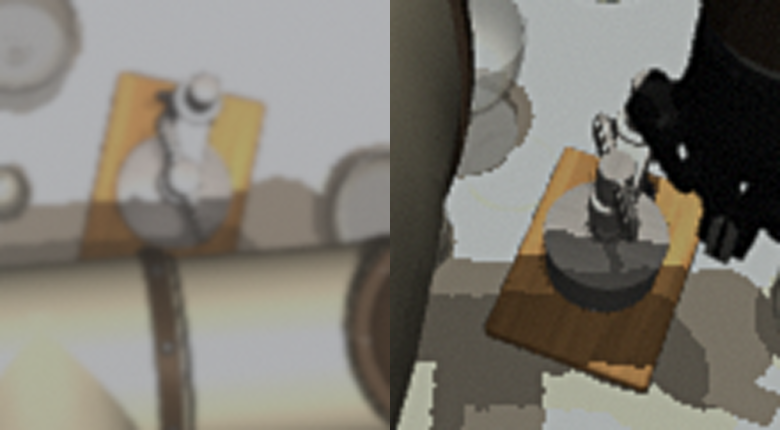

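The wings stand at 17.7° and 197.7°, and the hub top is at about (185,175) in the left half. The bystanders stand unmoved. To settle whether this is the stop, I'll push the near wing, well away from the column, with small steps.

Run:
```python
from h import *
a=pos(197,12);slides([[*a,405],[*a,350],[*a,293]])
slides([[*pos(b),293] for b in (205,200,196,192,188,186)],[*a,293])
```

```text
t 13.05 pos [ 363.  -138.1  412.4] F [ 0.6 -1.1 -0.1] w 0.0
[[0.079, -0.05, 0.007], [0.079, -0.051, 0.062], [0.079, -0.051, 0.119]]
t 13.05 pos [ 456. -126.  293.] F [ 0.6 -1.1 -0.1] w 0.0
[[-0.003, -0.008, -0.0], [-0.006, -0.009, -0.0], [-0.009, -0.009, 0.0], [-0.011, -0.01, 0.0], [-0.014, -0.011, 0.0], [-0.015, -0.011, 0.0]]
```

{"name": "carry_out", "arguments": {
  "slide": [
    [0.04,-0.025,0.007],
    [0.079,-0.051,0.007],
    [0.079,-0.051,0.03],
    [0.079,-0.051,0.06],
    [0.079,-0.051,0.09],
    [0.079,-0.051,0.119],
    [0.079,-0.051,0.119],
    [0.079,-0.051,0.119]
  ],
  "roll": [0,0,0,0,0,0,0,0],
  "claw": [0,0,0,0,0,0,0,0]
}}

```text
clock: 14.05
position: [456.5, -125.8, 294.6]
ee_rot: [0.976, -0.218, 0.001, 0.0]
contact_force: [-0.7, -0.8, 0.7]
gripper_width: -0.0
grasp_force: 0.0
```

{"name": "carry_out", "arguments": {
  "slide": [
    [-0.003,-0.008,0],
    [-0.006,-0.01,0],
    [-0.009,-0.011,0],
    [-0.01,-0.013,0],
    [-0.011,-0.014,0],
    [-0.011,-0.014,0]
  ],
  "roll": [0,0,0,0,0,0],
  "claw": [0,0,0,0,0,0]
}}

```text
clock: 14.8
position: [452.5, -110.1, 294.6]
ee_rot: [0.976, -0.218, 0.002, 0.001]
contact_force: [3.7, -11.9, -2.0]
gripper_width: -0.0
grasp_force: 6.5
```

{"name": "carry_out", "arguments": {
  "slide": [
    [-0.001,-0.002,0],
    [-0.002,-0.003,0],
    [-0.002,-0.003,0],
    [-0.002,-0.003,0],
    [-0.002,-0.003,0],
    [-0.002,-0.003,0]
  ],
  "roll": [0,0,0,0,0,0],
  "claw": [0,0,0,0,0,0]
}}

```text
clock: 15.55
position: [452.2, -108.2, 294.8]
ee_rot: [0.976, -0.217, 0.002, 0.003]
contact_force: [5.8, -24.9, -4.3]
gripper_width: -0.1
grasp_force: 12.6
```

Run:
```python
from h import *
for n in("top","side"):wing(get_image(n),116)
p=read_state();print(p["position"],p["contact_force"])
p=get_image("side");cv2.imwrite("pics/c5.png",cv2.resize(p["img"][150:270,250:350,::-1],(500,600),interpolation=cv2.INTER_CUBIC))
```

```text
wing bins {} near-mean None
hub top z None
wing bins {0: 4, 10: 1, 190: 46, 200: 30, 210: 40, 220: 17, 230: 4} near-mean 207.51240154954056
hub top z 140.59108657887964
[ 452.25203098 -108.22087938  294.7487324 ] [  6.74560423 -24.8082456   -3.57301396]
```

View pics/c5.png

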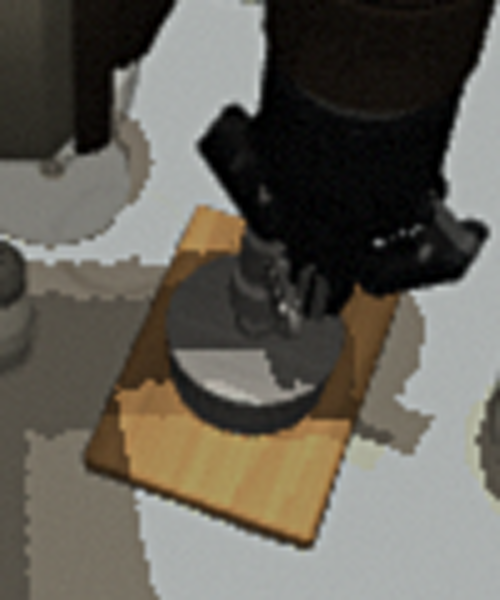

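The finger pad rests on the near wing at (300,300). The screw holds against 25 N, about 0.8 N m, and the force direction (285°) matches the wing normal (288°). The angle is the same as on the other wing, far from the column, so the screw is at its stop. I'll retreat.

{"name": "carry_out", "arguments": {
  "slide": [
    [0.005,0.008,0],
    [0.01,0.016,0],
    [0.01,0.016,-0.03],
    [0.01,0.016,-0.06],
    [-0.03,0.04,-0.09],
    [-0.07,0.06,-0.12],
    [-0.1,0.07,-0.14],
    [-0.1,0.07,-0.14]
  ],
  "roll": [0,0,0,0,0,0,0,0],
  "claw": [0,0,0,0,0,0,0,0]
}}

```text
clock: 16.7
position: [329.1, -125.8, 435.4]
ee_rot: [0.976, -0.218, 0.002, -0.001]
contact_force: [1.0, 1.0, 0.3]
gripper_width: 0.1
grasp_force: 0.0
```

{"name": "carry_out", "arguments": {
  "slide": [
    [0,0,0],
    [0,0,0],
    [0,0,0],
    [0,0,0]
  ],
  "roll": [0,0,0,0],
  "claw": [0,0,0,0]
}}

```text
clock: 17.2
position: [331.3, -125.8, 433.2]
ee_rot: [0.976, -0.218, -0.001, 0.0]
contact_force: [0.0, 0.2, 0.1]
gripper_width: -0.1
grasp_force: 0.0
```

Run:
```python
from h import *
for n in("top","side"):
    p=get_image(n);wing(p,116)
    vv,uu=np.mgrid[0:384,0:512];K=p["mtx"];T=np.array(p["world_from_camera"]);z=p["z_map"].astype(float)
    w=(np.stack([(uu-K[0][2])/K[0][0],-(vv-K[1][2])/K[1][1],-np.ones_like(z)],-1)*z[...,None])@T[:3,:3].T+T[:3,3]
    for nm,(x,y),lim in(("column top",(536,-99),(140,165)),("table",(400,30),(-20,20))):
        m=(np.hypot(w[...,0]-x,w[...,1]-y)<8)&(z>0)&(w[...,2]>lim[0])&(w[...,2]<lim[1]);print(nm,np.median(w[m][:,2]) if m.any() else None)
    # lid disc / rim heights: points 20-42 mm from axis below the wings
    d=np.hypot(w[...,0]-C[0],w[...,1]-C[1]);m=(z>0)&(d<42)&(d>22)&(w[...,2]>20)&(w[...,2]<100);print("lid z",np.median(w[m][:,2]))
s=read_state();print(s["clock"],s["position"],s["contact_force"])
```

```text
wing bins {0: 4, 10: 20, 20: 20, 180: 2, 190: 28, 200: 16} near-mean 197.73658659791514
hub top z 141.45478332040716
column top 154.85352408322268
table 0.7361339779508853
lid z 60.768302407472106
wing bins {10: 3, 20: 16, 190: 46, 200: 19, 210: 1} near-mean 197.95796917522523
hub top z 140.88817679205386
column top 153.99723085264145
table -0.9730901300420101
lid z 59.63180742117828
17.3 [ 331.12196867 -125.87674716  433.4299858 ] [-0.40621444  0.4364075  -0.43316913]
```

```bash
python3 -c "
from bench import *
print(job_done())"
```

```text
the job is handed in; nothing more can be done
None
```

I handed the job in with the wing screw at its stop: after about 9.2 rad of one-wing strokes it held against 25–40 N on either wing. Shaker, mug and goblet had not visibly moved, and the arm is clear; the one loose end is that the hub top measured about 4 mm above the height given for home, which I put down to an unlisted offset.

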